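Snap the light bar into its charging cradle

TASK

Pick up the cordless light bar and press it sideways down into both pairs of spring clips on the charging cradle, lying level and fully down, its black contact end towards the cradle's end block but still clear of the contact pin. Then slide it along in the clips until it has pushed the contact pin home into the end block, without shoving the block itself back, and let go. Feel your way, do not force the bar against the clips or saddles, and leave the mug, spoon, remote control and brush where they are.

Things in the scene. Friction and masses are not known exactly. Their poses are not given: they have to be found in the camera images.
- light_bar: cordless light bar: a smooth rigid aluminium cylinder 28 mm in diameter and 210 mm long, 0.14 kg, lying on its side on the right of the worktop; origin on its axis at mid length, its x axis runs along the bar towards the contact end (it may lie rolled to any angle about x). It can roll when pushed
- bar_contact_end (a point): centre of the bar's contact end face (black end with a small brass disc), 105 mm from the bar's origin along its +x
- bar_tail_end (a point): centre of the bar's other end face (white cap), 105 mm from the bar's origin along its -x
- cradle: charging cradle fixed to the worktop: white base plate 300 x 74 x 10 mm with two clip posts and an end block. Origin at worktop height midway between the clips (plate reaches from x = -130 to +170 mm); x along the bar's place towards the end block, y across, z up. Between the posts, x = -50 to +50 mm, is clear space over the plate (top at 10 mm)
- cradle_seat (a point): centre of the bar's seat, 52 mm above the worktop over the cradle's origin, axes as the cradle's: a seated bar's axis passes through it along x. A seated bar rests on rigid V saddles and slides along its axis against 3 to 15 N of clip friction. Pushing it onto the saddles with more than about 30 N is forcing it
- clip_by_block (a point): middle of the clip nearer the end block, on the seat's axis at x = +60 mm. Each clip has two steel spring jaws 10 mm wide with a rigid V saddle 8 mm wide beside them, outward at 70 mm from the middle. Flared jaw tips stand 70 mm above the worktop, about 38 mm apart; the throat below is about 22 mm wide and springs open round the bar
- clip_far_from_block (a point): middle of the other clip, at x = -60 mm, just alike. Both together need about 5 to 20 N of downward push, mostly while the bar's axis is 4 to 18 mm above the seat; then the bar snaps down onto the saddles, a hard stop
- contact_pin (a joint): sprung brass pin 8 mm thick on the seat's axis, in m: 0 = out, 0.006 = fully in, when the bar meets the block's face; spring 0.6 to 1.5 N. Where the grey end block (36 mm wide, 70 mm high) is clamped along its slot is unknown and not measured: the free pin's tip lies anywhere from x = 100 to 128 mm in the cradle's frame
- end_block (a joint): how far the end block has been shoved back on its clamp plate since the start, in m: 0 at the start, wherever the plate is clamped. It holds against about 10 N from the bar (besides the clip friction) and slips above that; it does not come back. It must stay under 0.002
- mug: small white cup with a handle, 58 x 82 x 49 mm, a bystander; origin at the centre of its underside
- teaspoon: metal teaspoon, 136 x 28 x 13 mm, a bystander; origin at the centre of its underside
- remote: black remote control, 163 x 48 x 19 mm, a bystander; origin at the centre of its underside
- brush: orange brush, 30 x 85 x 23 mm, a bystander; origin at the centre of its underside

How it is judged (in metres and radians):
On the way:
1. the bar is snapped down into both clips, contact end towards the end block, with the contact pin still out (z of bar_contact_end in the frame of cradle_seat between -0.003 and 0.002 m and z of bar_tail_end in the frame of cradle_seat between -0.003 and 0.002 m and x of bar_contact_end in the frame of cradle_seat above 0.08 m and horizontal distance between light_bar and cradle_seat below 0.03 m and angle between the x axis of light_bar and the x axis of cradle_seat, either way round below 0.03 rad and value of joint contact_pin below 0.001 m), for 0.2 s.
At the end, for the whole second after the job is handed in: the bar lies at rest in both clips, both ends within 2 mm of seat height and its axis within 0.03 rad of the cradle's, contact end towards the end block, and the contact pin pushed in by more than 5 of its 6 mm, the end block not shoved back (z of bar_contact_end in the frame of cradle_seat between -0.003 and 0.002 m and z of bar_tail_end in the frame of cradle_seat between -0.003 and 0.002 m and x of bar_contact_end in the frame of cradle_seat above 0.105 m and angle between the x axis of light_bar and the x axis of cradle_seat, either way round below 0.03 rad and value of joint contact_pin above 0.005 m and linear speed of light_bar below 0.01 m/s and value of joint end_block below 0.002 m); the robot touches nothing.
It fails at once if the bar is forced against the cradle (clips, saddles or end block): contact forces on it of more than 70 N in sum, about 20 N of which the closed clips make by themselves (contact force between light_bar and cradle above 70 N).
It fails at once if the end block is shoved back by more than 2 mm (value of joint end_block above 0.002 m).
It fails at once if the robot pushes the cradle itself with more than 25 N (contact force between any of the fingers, the arm and cradle above 25 N).
It fails at once if a bystander (mug, spoon, remote control or brush) is shifted by more than 20 mm (distance of any of mug, teaspoon, remote, brush from where it was at the start of the episode above 0.02 m).
It also fails if it takes over 72 s, if anything falls off the work surface, if the arm or the gripper's body presses on something with over 40 N, if the wrist force passes 120 N, or if a joint passes its speed limit or range.

ROBOT

A 6-joint arm with a two-finger parallel gripper is mounted at the origin on a cart in front of the work surface, level with it; the furniture and walls round the work are solid. World frame = base frame: x ahead of the robot, y to its left, z up, the work surface at z = 0. Lengths are in mm, angles in degrees, forces in N, time in s.
With the tool pointing down it reaches from about 350 to 850 mm from the base axis. Payload 8.1 kg.
Tool frame: the origin (TCP) lies between the finger pads; the fingertips stand 11 mm ahead of it and the grasp point (between the pads) lies 8 mm behind it; z points along the fingers, y is the line along which they close (so a half turn about z gives the same grasp; the last joint's range is limited). The gripper opens to 85 mm and grips with 20 to 120 N. Pads are 22 mm wide; open, the fingers measure 114 mm over their backs; the gripper's body (76 mm by 85 mm) begins 54 mm behind the grasp point. The pads swing forward as they close: fully open they stand 13 mm farther back than shut.
Start: joints at [-75.195, 7.471, 85.268, -0, 87.261, -4.893], TCP at [202.26, -564.886, 242.292] pointing down, gripper open.
Joint ranges: [-169.43, 169.43], [-51.17, 129.36], [1.28, 143.12], [-76.62, 256.62], [0, 156.53], [-152.29, 152.29]. Speed limits (degrees/s): [136.94, 136.94, 159.86, 180, 180, 180].

INTERFACE

Orientations are given as [roll, pitch, yaw] about the fixed x, y, z axes, in that order (R = Rz(yaw) Ry(pitch) Rx(roll)).
In Python, from bench import r, snapshot, get_calibration gives the robot as it stands.
- The arm moves only by the tool step_arm, never from a script. Its argument "rows" is a list of rows, each a list of 2 entries, a list of its own where there are three numbers: the shift along the tool's x, y, z in mm, then the turn about the tool's z in degrees. In form: [[[tx, ty, tz], yaw], ...]. A call has 1 to 12 rows; each row is the pose to reach, as a shift and turn from the pose commanded when the call began, along the tool's axes at that moment; what a row does not reach only later rows make up. A row lasts 1/10 s, in which the tool goes at most 50 mm and 8.59 degrees, less where a joint would pass 70% of its speed; a pose out of reach is approached as far as the arm can. A call with a gripper value outside its range is refused whole. "fingers" is the opening, from 0 (shut) to 1 (fully open), set as the call begins (left out, the last holds). The fingers move at their own pace and stop on an object; "squeeze" is the grip in N (left out, the last holds). Time passes only in rows, so rows that repeat a pose let the fingers close. It gives the time, the measured TCP pose, the force, the opening and the grip force at its end, in the units of the state.
- r.sense(): the state, without advancing time (a new reading comes with each control period).
- snapshot(name): name is "side" or "top" or "wrist"; returns the picture (420x560x3 uint8, blue, green, red); there is no depth.
- get_calibration(name): a dict with "fovy" (degrees; the focal length in pixels is half the picture's height over the tangent of half this angle, whatever the lens; pixels are square), "cx", "cy" (the principal point, pixels), "eye" and "orientation" of the camera in the world. Camera axes: x right, y up, looking along -z (the intrinsics and any distortion apply to the point x, -y, -z); pixel columns grow to the right and rows downward; lengths in mm; the calibration is good to about 2 mm. A picture is of the moment at which its call begins: read the wrist's pose just before it. get_calibration takes no time and is no camera call; for the wrist camera it gives the pose at the moment of the call.
- r.hand_in(): hands the job in; it is judged then, once.
The state is a dict: "time": time; "joint_pos": joint angles; "qd": joint speeds; "joint_efforts": joint torques, N m; "tool_pos": TCP position; "tcp_rot": TCP orientation; "ft_force": force on the tool from outside, world axes, zero at the start; "wrist_torque": the same for the moment, N m; "finger_gap": finger opening in mm; "grip_force": force on a finger pad.
Only numpy, scipy, OpenCV 4.12 (cv2) and the standard library are available. Lean on these libraries where they do the work, as an engineer would, in place of code of your own. Each camera call takes 0.05 s, during which the arm holds its last target. There are 200 camera calls.

## Working session

There is one attempt and no reset: what is moved stays moved. The work goes in short steps, Python scripts to look and compute and a tool call to move; the robot and the scene stay as the last step left them, time stands still between calls to the robot, and variables do not carry over. Pictures are saved under pics/ and viewed, at most 10 in all, crops included, and the job is handed in when it is done.

Besides the shell and the picture viewer there is one more tool, called after "Call:" as name([rows], argument=value, ...), one row to a line, values as JSON. step_arm: Moves the arm, as the interface text tells. Its arguments: {"type":"object","properties":{"rows":{"type":"array"},"fingers":{"type":"number"},"squeeze":{"type":"number"}},"required":["rows"]}

```bash
mkdir -p pics; ls
python3 - <<'E'
from bench import r, snapshot, get_calibration
import cv2
for n in ("side","top"):
    print(n,get_calibration(n)); cv2.imwrite(f"pics/{n}0.png",snapshot(n))
s=r.sense(); print(s)
E
```

```text
pics
side {'fovy': 44.80081840917215, 'cx': 280.4587965703719, 'cy': 207.26386615548915, 'eye': array([  317.76938122, -1089.18804958,   996.96809499]), 'orientation': array([ 48.76953727,  -0.3814782 , -12.05318361])}
top {'fovy': 42.46596465553715, 'cx': 275.0899721425249, 'cy': 221.30007494735474, 'eye': array([-424.2000587, -490.9511333, 1560.6095102]), 'orientation': array([ 35.04582793,   0.63040974, -64.66759134])}
{'time': 0.1, 'joint_pos': array([-7.51941078e+01,  7.51179534e+00,  8.53228807e+01, -1.90901350e-03,
        8.72610030e+01, -4.89092332e+00]), 'qd': array([-0.01585893, -0.19623757, -0.24587666, -0.00678175, -0.02496947,
       -0.01705721]), 'joint_efforts': array([ 2.34022038e-03, -5.70950675e+01, -5.01942873e+01, -1.64585613e-04,
        8.00188689e-03,  1.45262140e-05]), 'tool_pos': array([ 202.13553006, -564.42395234,  241.34025825]), 'tcp_rot': array([-1.79904507e+02, -6.25776931e-03,  1.96969031e+01]), 'ft_force': array([ 0.09738175, -0.5500124 ,  0.3250147 ]), 'wrist_torque': array([0.00121129, 0.00569415, 0.0194348 ]), 'grip_force': 0.0, 'finger_gap': 85.60039472602524}
```

View pics/side0.png

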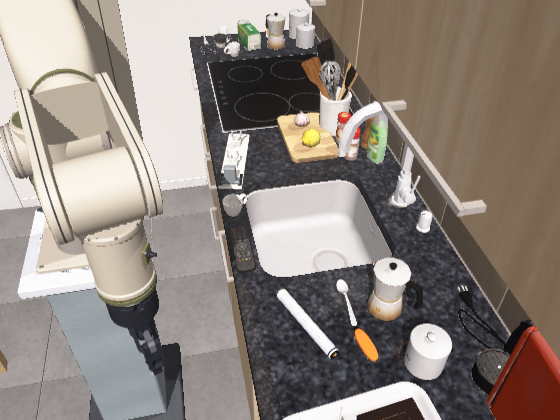

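View pics/top0.png

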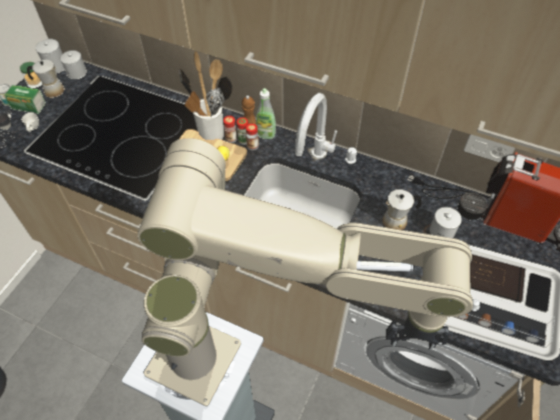

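Side view: the bar runs from its white tail (283,292) to its black end (336,354). The cradle is at about (235,160), with its grey block at the near end (232,172). The mug is at (234,204), the remote at (244,248), the spoon at (345,300) and the brush at (366,345). In the top view the arm hides most of this.

```bash
cat > h.py <<'E'
import numpy as np, cv2
from scipy.spatial.transform import Rotation as Ro
from bench import r, snapshot, get_calibration
def ray(c,u,v):
    f=210/np.tan(np.radians(c["fovy"]/2))
    d=np.array([(u-c["cx"])/f,-(v-c["cy"])/f,-1])
    return np.array(c["eye"]),Ro.from_euler("xyz",c["orientation"],degrees=True).apply(d)
def onz(c,u,v,z):
    e,d=ray(c,u,v); return e+d*(z-e[2])/d[2]
def proj(c,p):
    f=210/np.tan(np.radians(c["fovy"]/2))
    q=Ro.from_euler("xyz",c["orientation"],degrees=True).inv().apply(np.array(p)-c["eye"])
    return c["cx"]-f*q[0]/q[2], c["cy"]+f*q[1]/q[2]
E
python3 - <<'E'
from h import *
c=get_calibration("side")
a=onz(c,283,292,14);b=onz(c,336,354,14)
print(a,b,np.linalg.norm(a-b),np.degrees(np.arctan2(*(b-a)[1::-1])),(a+b)/2)
for n,u,v,z in (("mug",234,205,25),("remote",244,248,10),("spoon",345,300,5),("brush",366,345,12)): print(n,onz(c,u,v,z))
im=cv2.imread("pics/side0.png")
cv2.imwrite("pics/c1.png",np.hstack([cv2.resize(im[120:220,190:260],None,fx=5.6,fy=5.6,interpolation=2),cv2.resize(im[280:360,270:345],(392,560),interpolation=2)]))
E
```

```text
[ 498.46148043 -304.24678907   14.        ] [ 575.84821927 -498.39676738   14.        ] 209.0045966570841 -68.26814129858992 [ 537.15484985 -401.32177823   14.        ]
mug [425.50724883  31.07355411  25.        ]
remote [ 428.50133678 -132.10206084   10.        ]
spoon [ 643.46141314 -352.36599188    5.        ]
brush [ 649.01514533 -488.81301654   12.        ]
```

View pics/c1.png

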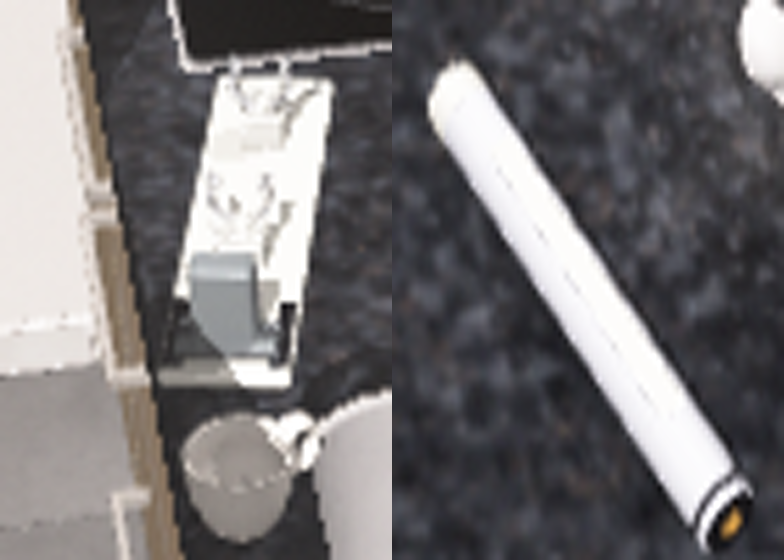

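Call:
step_arm([
  [[30, -3, 3], -8],
  [[65, -7, 7], -16],
  [[100, -11, 11], -24],
  [[135, -15, 15], -32],
  [[170, -19, 19], -40],
  [[205, -23, 23], -48],
  [[240, -27, 27], -56],
  [[275, -31, 30], -64],
  [[310, -35, 34], -72],
  [[340, -38, 37], -80],
  [[360, -40, 40], -88],
  [[370, -41, 40], -92],
])

```text
time: 1.3
tool_pos: [538.1, -399.7, 200.7]
tcp_rot: [-180.0, -0.1, 112.1]
ft_force: [-0.6, 0.1, -0.0]
finger_gap: 85.5
grip_force: 0.0
```

Call:
step_arm([
  [[0, 0, 0], 0],
  [[0, 0, 0], 0],
])

```text
time: 1.5
tool_pos: [536.4, -401.5, 201.8]
tcp_rot: [-180.0, -0.0, 111.6]
ft_force: [0.4, -0.7, -0.3]
finger_gap: 85.5
grip_force: 0.0
```

Run:
```python
from h import *
s=r.sense(); print(s["tool_pos"],s["tcp_rot"],s["joint_pos"],s["time"])
c=get_calibration("wrist");print(c); im=snapshot("wrist");cv2.imwrite("pics/w1.png",im)
a=onz(c,0,0,14)
for p in ([498.5,-304,14],[576,-498,14]): print(proj(c,p))
c=get_calibration("side")
P=[onz(c,190+u/5.6,120+v/5.6,10) for u,v in ((215,78),(333,80),(292,388),(158,385))]
print(np.round(P,1),[np.linalg.norm(P[i]-P[i-1]) for i in range(4)],np.mean(P,0))
```

```text
[ 536.43225667 -401.54123817  201.79045671] [-1.79961177e+02 -3.57934891e-02  1.11584486e+02] [-4.11889623e+01  1.94174550e+01  7.56894299e+01 -1.82166128e-02
  8.49427050e+01 -6.27718471e+01] 1.5
{'fovy': 65.11790861986485, 'cx': 278.4419200737909, 'cy': 209.28047642676086, 'eye': array([ 507.03560569, -325.26826373,  333.97285584]), 'orientation': array([-18.34500643,   0.03651955,  21.6077098 ])}
(np.float64(278.5530595521724), np.float64(73.44360831723927))
(np.float64(279.08979759227645), np.float64(278.1264108728379))
[[461.8 429.9  10. ]
 [534.  412.9  10. ]
 [461.9 116.1  10. ]
 [390.6 133.3  10. ]] [np.float64(304.9627049221765), np.float64(74.08073835795014), np.float64(305.4576578200474), np.float64(73.39714336798359)] [462.08922804 273.05769465  10.        ]
```

View pics/w1.png

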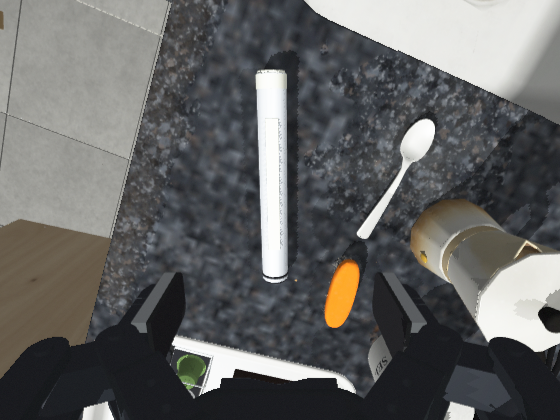

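Wrist view: tail end at (272,71) and black contact end at (275,280). The spoon handle tip is at (362,235) and the brush at (342,295).

```bash
cat >> h.py <<'E'
def rel(p,s=None):
    "world point -> tool-axis shift from present TCP"
    s=s or r.sense(); return np.round(Ro.from_euler("xyz",s["tcp_rot"],degrees=True).inv().apply(np.array(p)-s["tool_pos"]),1)
E
python3 - <<'E'
from h import *
c=get_calibration("wrist"); im=cv2.imread("pics/w1.png")
for v in (90,130,170,200,240,265):
    row=im[v,235:320].min(axis=1).astype(int); x=np.where(row>150)[0]+235; print(v,x.min(),x.max(),onz(c,(x.min()+x.max())/2,v,14).round(1),(onz(c,x.max(),v,14)-onz(c,x.min(),v,14)).round(1))
for u,v in ((272,71),(275,280),(362,235)): print(onz(c,u,v,14).round(1), rel(onz(c,u,v,14)))
E
```

```text
90 257 285 [ 497.1 -320.    14. ] [23.8  9.4  0. ]
130 258 285 [ 510.4 -353.1   14. ] [23.8  9.4  0. ]
170 259 286 [ 525.3 -388.6   14. ] [24.8  9.8  0. ]
200 260 286 [ 536.9 -417.2   14. ] [24.6  9.7  0. ]
240 262 286 [ 553.9 -458.    14. ] [23.6  9.3  0. ]
265 262 286 [ 564.7 -485.6   14. ] [24.3  9.6  0. ]
[ 492.1 -304.6   14. ] [106.6  -5.2 188.1]
[ 572.5 -502.4   14. ] [-106.9   -3.1  188. ]
[ 638.  -418.6   14. ] [-53.1  88.7 187.9]
```

Call:
step_arm([
  [[0, -4, 30], -0.5],
  [[0, -4, 65], -0.5],
  [[0, -4, 100], -0.5],
  [[0, -4, 130], -0.5],
  [[0, -4, 155], -0.5],
  [[0, -4, 172], -0.5],
  [[0, -4, 182], -0.5],
  [[0, -4, 187], -0.5],
  [[0, -4, 188], -0.5],
  [[0, -4, 188], -0.5],
])

```text
time: 2.55
tool_pos: [533.7, -403.7, 15.6]
tcp_rot: [180.0, 0.1, 112.2]
ft_force: [-0.3, -0.6, -0.4]
finger_gap: 85.2
grip_force: 0.0
```

Call:
step_arm([
  [[0, 0, 0], 0],
  [[0, 0, 0], 0],
  [[0, 0, 0], 0],
  [[0, 0, 0], 0],
  [[0, 0, 0], 0],
  [[0, 0, 0], 0],
  [[0, 0, 0], 0],
  [[0, 0, 0], 0],
  [[0, 0, 0], 0],
  [[0, 0, 0], 0],
], fingers=0, squeeze=60)

```text
time: 3.55
tool_pos: [533.4, -403.3, 14.8]
tcp_rot: [180.0, 0.0, 112.2]
ft_force: [0.5, 0.6, 5.5]
finger_gap: 25.8
grip_force: 59.2
```

Call:
step_arm([
  [[0, 0, -5], 0],
  [[0, 0, -15], 0],
  [[0, 0, -35], 0],
  [[0, 0, -65], 0],
  [[0, 0, -95], 0],
  [[0, 0, -125], 0],
  [[0, 0, -155], 0],
  [[0, 0, -180], 0],
  [[0, 0, -190], 0],
  [[0, 0, -190], 0],
])

```text
time: 4.55
tool_pos: [533.8, -403.7, 206.5]
tcp_rot: [179.9, 0.2, 112.2]
ft_force: [-0.4, -0.8, -1.2]
finger_gap: 26.0
grip_force: 59.1
```

Run:
```python
from h import *
c=get_calibration("side")
for z in (150,200,300): print(onz(c,343,155,z).round())
c=get_calibration("wrist"); im=snapshot("wrist"); cv2.imwrite("pics/w2.png",im)
s=r.sense(); print(s["tool_pos"],s["ft_force"],s["finger_gap"],s["wrist_torque"])
```

```text
[748.  41. 150.]
[722. -26. 200.]
[ 672. -159.  300.]
[ 533.12720748 -403.08412797  204.3093731 ] [-0.5171205   0.89400622 -1.63569286] 25.625735018332087 [-0.01238596 -0.03238993 -0.02000156]
```

View pics/w2.png

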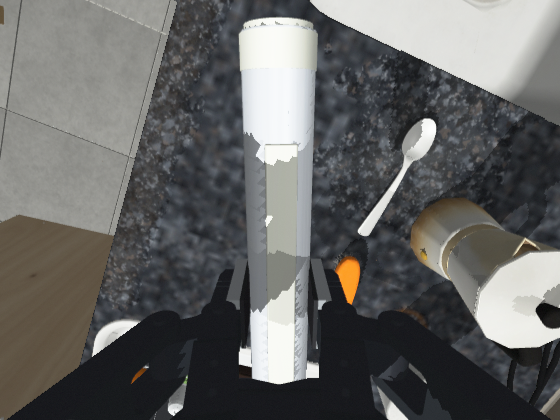

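The bar is held between the pads, with the tail cap at (278,25) and its edges parallel to the image columns. The route is clear, so I'm moving across.

Call:
step_arm([
  [[10, 4, 0], 0],
  [[35, 14, 0], 2],
  [[65, 26, 0], 4],
  [[95, 38, 0], 6],
  [[125, 50, 0], 8],
  [[155, 62, 0], 10],
  [[185, 75, 0], 12],
  [[215, 87, 0], 14],
  [[245, 99, 0], 16],
  [[275, 111, 0], 18],
  [[300, 121, 0], 19],
  [[317, 128, 0], 20],
])

```text
time: 5.8
tool_pos: [530.2, -58.4, 202.0]
tcp_rot: [-179.8, -0.1, 92.2]
ft_force: [-0.3, -1.2, -1.8]
finger_gap: 26.1
grip_force: 59.1
```

Run:
```python
from h import *
s=r.sense(); print(s["tool_pos"],s["tcp_rot"],rel([530,280,205]))
```

```text
[530.19368587 -58.4013378  202.0207848 ] [-1.79801441e+02 -8.40148070e-02  9.22414659e+01] [338.2  13.   -2.5]
```

Call:
step_arm([
  [[25, 1, 0], 2],
  [[55, 2, 0], 4],
  [[85, 3, 0], 6],
  [[115, 4, 0], 8],
  [[145, 5, 0], 10],
  [[175, 7, 0], 11],
  [[205, 8, 0], 12],
  [[240, 9, 0], 13],
  [[275, 10, 0], 14],
  [[305, 12, 0], 15],
  [[330, 13, 0], 16],
  [[338, 13, 0], 16],
])

```text
time: 7.0
tool_pos: [529.7, 279.4, 201.9]
tcp_rot: [-179.8, 0.1, 76.3]
ft_force: [-0.3, -0.5, -1.7]
finger_gap: 26.5
grip_force: 59.1
```

Call:
step_arm([
  [[0, 0, 0], 0],
  [[0, 0, 0], 0],
])

```text
time: 7.2
tool_pos: [531.2, 276.3, 203.2]
tcp_rot: [-179.9, 0.1, 76.2]
ft_force: [0.3, -0.6, -1.8]
finger_gap: 25.8
grip_force: 59.1
```

Run:
```python
from h import *
s=r.sense(); print(s["tool_pos"],s["tcp_rot"])
np.save("cal3.npy",get_calibration("wrist"),allow_pickle=True)
w=snapshot("wrist");cv2.imwrite("pics/w3.png",w)
t=snapshot("top");cv2.imwrite("pics/t3.png",t); sd=snapshot("side");cv2.imwrite("pics/s3.png",sd)
c=get_calibration("top"); print(proj(c,[467,292,10]),proj(c,[426,125,10]),proj(c,[498,421,10]))
```

```text
[531.1533209  276.31627784 203.16699374] [-1.79921828e+02  8.82591618e-02  7.62246227e+01]
(np.float64(188.35763720760582), np.float64(209.71609580148547)) (np.float64(224.08567859429598), np.float64(234.84012501734523)) (np.float64(162.23315916129997), np.float64(191.54538225896954))
```

View pics/w3.png

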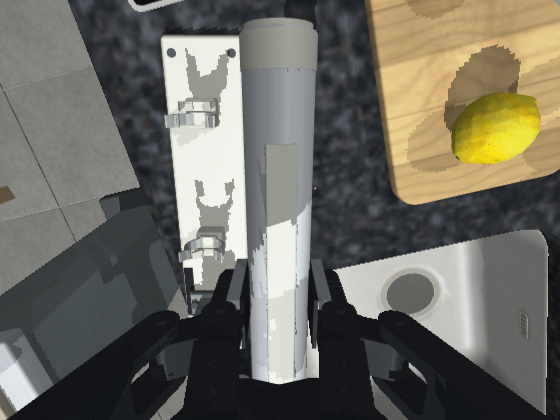

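Wrist view: the plate's far edge is at row 37 and its left corner at (162,37), with screws at (171,53) and (231,53). The clips are at (195,113) and (205,246), and the block is hidden by the gripper. The held bar runs down columns 240–318.

Run:
```python
from h import *
c=np.load("cal3.npy",allow_pickle=True).item(); im=cv2.imread("pics/w3.png")
# left edge of plate
L=[]
for v in list(range(45,100,5))+list(range(135,180,5)):
    row=im[v,140:240].min(axis=1).astype(int); u=140+np.where(row>170)[0][0]; L.append((u,v))
P=np.array([onz(c,u,v,10)[:2] for u,v in L]); print(L[::4])
k=np.polyfit(P[:,1],P[:,0],1); print("res",np.abs(np.polyval(k,P[:,1])-P[:,0]).max())
d=-np.array([k[0],1]);d/=np.linalg.norm(d); print("yaw",np.degrees(np.arctan2(d[1],d[0])))
T=[]
for u in range(170,236,6):
    col=im[15:50,u].min(axis=1).astype(int); v=15+np.where(col>170)[0][0]; T.append((u,v))
Q=np.array([onz(c,u,v,10)[:2] for u,v in T]); print(T[::3])
kt=np.polyfit(Q[:,0],Q[:,1],1); dt=np.array([1,kt[0]])/np.hypot(1,kt[0]); print("cross dir yaw+",np.degrees(np.arctan2(-dt[0],dt[1])) , "res",np.abs(np.polyval(kt,Q[:,0])-Q[:,1]).max())
# corner
y=(kt[0]*k[1]+kt[1])/(1-kt[0]*k[0]); x=np.polyval(k,y); print("corner",x,y)
n=np.array([-d[1],d[0]]) # cradle +y
s=np.array([x,y]); 
side=1 if n@(P.mean(0)-Q.mean(0))>0 else -1
O=s+130*d-side*37*n; print("origin",O,"side",side)
print("screw mid",onz(c,171,53,10),onz(c,231,53,10))
for X in (-60,60):
  for Y in(-19,19): print(X,Y,np.round(proj(c,[*(O+X*d+Y*n),70])))
s={"tool_pos":np.array([531.15,276.32,203.17]),"tcp_rot":np.array([-179.92,.09,76.22])}
# tail of bar in the hand
f=210/np.tan(np.radians(c["fovy"]/2))
for v in (45,60,80,100,130,200,240):
    row=im[v].astype(int); 
    g=cv2.cvtColor(im,cv2.COLOR_BGR2GRAY).astype(int)[v]
    dd=np.abs(np.diff(g)); l=235+np.argmax(dd[235:252]); rr=308+np.argmax(dd[308:324]); 
    e,ra=ray(c,(l+rr)/2+.5,v); dep=f*28/(rr-l); 
    # top line point at axis plane: intersect ray with z=tcp plane
    p=onz(c,(l+rr)/2+.5,v,203); print(v,l,rr,rel(p,s))
```

```text
[(np.int64(162), 45), (np.int64(164), 65), (np.int64(165), 85), (np.int64(171), 140), (np.int64(173), 160)]
res 0.5115767836896907
yaw -104.15996778489469
[(170, np.int64(37)), (188, np.int64(37)), (206, np.int64(37)), (224, np.int64(37))]
cross dir yaw+ -103.7703459841988 res 1.7053025658242404e-13
corner 461.7448245961824 432.0184765734182
origin [465.81873794 296.91702125] side -1
screw mid [466.02977062 417.66423969  10.        ] [518.49491965 404.81033762  10.        ]
-60 -19 [167. 123.]
-60 19 [216. 123.]
60 -19 [181. 261.]
60 19 [223. 261.]
45 238 317 [101.  -0.   0.]
60 239 316 [96. -0.  0.]
80 240 314 [89.1 -0.2  0. ]
100 241 314 [82. -0.  0.]
130 242 313 [70.8 -0.   0.1]
200 245 311 [42.2  0.2  0.1]
240 246 309 [23.9 -0.   0.1]
```

Run:
```python
from h import *
c=np.load("cal3.npy",allow_pickle=True).item(); cs=get_calibration("side")
O=np.array([465.8,296.9]); d=np.array([np.cos(np.radians(-104)),np.sin(np.radians(-104))]); n=np.array([-d[1],d[0]])
def draw(im,c,x0,x1,y0,y1,k):
    o=cv2.resize(im[y0:y1,x0:x1],None,fx=k,fy=k,interpolation=cv2.INTER_CUBIC)
    for X in(-65,-55,55,65):
        for Y in(-19,19):
            u,v=proj(c,[*(O+X*d+Y*n),70]); cv2.circle(o,(int((u-x0+.5)*k),int((v-y0+.5)*k)),3,(0,0,255),1)
    for X in(-130,170):
        for Y in(-37,37):
            u,v=proj(c,[*(O+X*d+Y*n),10]); cv2.circle(o,(int((u-x0+.5)*k),int((v-y0+.5)*k)),3,(0,200,0),1)
    return o
a=draw(cv2.imread("pics/w3.png"),c,140,280,30,330,2)
b=draw(cv2.imread("pics/side0.png"),cs,200,255,125,200,8)
h=max(len(a),len(b)); z=[np.vstack([q,np.zeros((h-len(q),q.shape[1],3),np.uint8)]) for q in(a,b)]
o=np.hstack(z); print(o.shape); cv2.imwrite("pics/c3.png",o[:600,:800])
print(proj(c,Ro.from_euler("xyz",[-179.92,.09,76.22],degrees=True).apply([105,0,-13])+[531.15,276.32,203.17]))
```

```text
(600, 720, 3)
(np.float64(277.96665179412423), np.float64(24.70336546136764))
```

View pics/c3.png

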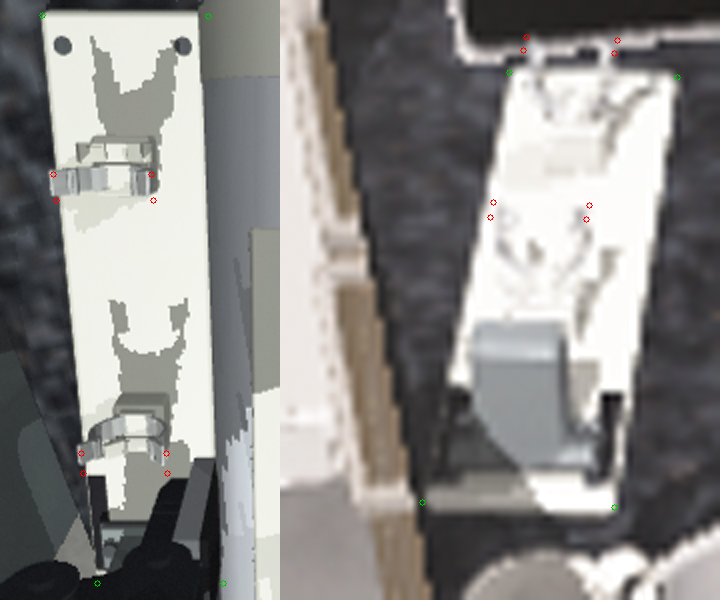

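The plate corners and jaw tips agree in both views to within 1 mm across and about 3–5 mm along the cradle, so I'm moving over the seat.

Run:
```python
from h import *
print(rel([469.2,310.4,110]), r.sense()["time"])
```

```text
[ 18.5 -69.1  94.1] 7.35
```

Call:
step_arm([
  [[3, -10, 0], 0.2],
  [[8, -30, 0], 0.2],
  [[14, -50, 0], 0.2],
  [[18, -65, 0], 0.2],
  [[18.5, -69, 10], 0.2],
  [[18.5, -69, 30], 0.2],
  [[18.5, -69, 55], 0.2],
  [[18.5, -69, 75], 0.2],
  [[18.5, -69, 88], 0.2],
  [[18.5, -69, 94], 0.2],
  [[18.5, -69, 94], 0.2],
  [[18.5, -69, 94], 0.2],
])

```text
time: 8.55
tool_pos: [469.9, 311.7, 111.2]
tcp_rot: [179.9, -0.1, 76.0]
ft_force: [-0.2, -0.1, -0.8]
finger_gap: 26.1
grip_force: 59.2
```

Run:
```python
from h import *
s=r.sense(); print(s["tool_pos"],s["tcp_rot"],s["ft_force"],rel([469.2,310.4,80]))
w=snapshot("wrist");sd=snapshot("side");cv2.imwrite("pics/w4.png",w);cv2.imwrite("pics/s4.png",sd)
a=cv2.resize(w[0:300,140:420],None,fx=2,fy=2)[:, :]
b=cv2.resize(sd[120:220,200:260],(240,400),interpolation=2); z=np.zeros((600,240,3),np.uint8); z[:400]=b
cv2.imwrite("pics/c4.png",np.hstack([a,z]))
```

```text
[469.91432073 311.71015978 111.20692081] [ 1.79940692e+02 -5.03157910e-02  7.59901286e+01] [-0.18153262 -0.10412501 -0.8049359 ] [-1.5 -0.4 31.2]
```

View pics/c4.png

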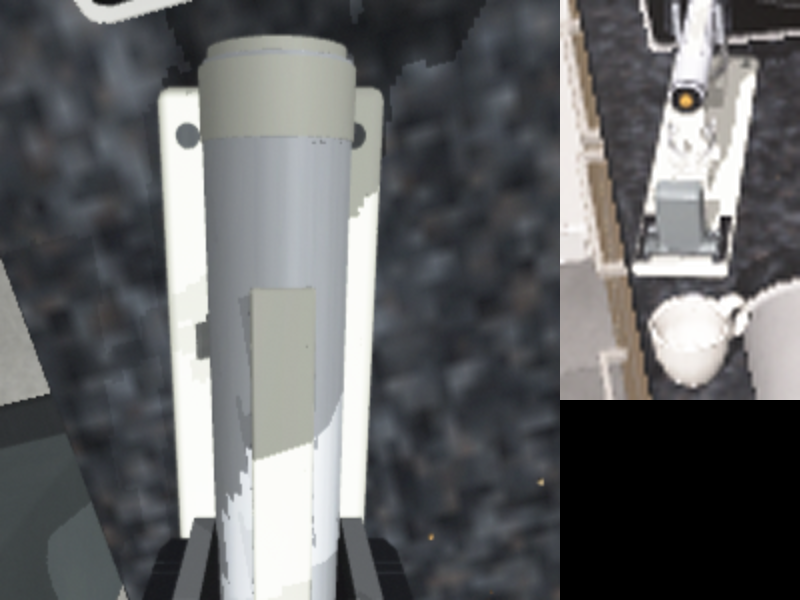

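The plate edges show on both sides of the bar. The plate's middle is about column 272 and the bar's about 278 (crop ×2), so the bar sits roughly 2 mm to the right. I'll measure that.

Run:
```python
from h import *
c=get_calibration("wrist"); g=cv2.GaussianBlur(cv2.cvtColor(cv2.imread("pics/w4.png"),6),(3,3),0).astype(int)
s=r.sense()
A=[]
for v in list(range(105,250,12)):
    d=np.diff(g[v]); l=205+np.argmax(d[205:236])+.5+.5; q=310+np.argmin(d[310:340])+1
    L=rel(onz(c,l,v,10),s);R=rel(onz(c,q,v,10),s); A.append(((L+R)/2)[:2]); print(v,l,q,L[:2],R[:2],(R-L)[1])
A=np.array(A); print("mid y, slope deg",np.median(A[:,1]),np.degrees(np.polyfit(A[:,0],A[:,1],1)[0]),np.polyfit(A[:,0],A[:,1],1))
# top edge
for u in (224,226,322,326):
    d=np.diff(g[30:60,u]); v=30+np.argmax(d)+1; print("top",u,v,rel(onz(c,u,v,10),s))
```

```text
105 222.0 329 [ 78.8 -38.1] [78.8 34.4] 72.5
117 223.0 329 [ 70.9 -37.9] [71.  34.8] 72.69999999999999
129 223.0 328 [ 62.9 -38.3] [62.9 34.5] 72.8
141 224.0 327 [ 54.7 -38. ] [54.7 34.2] 72.2
153 224.0 327 [ 46.3 -38.5] [46.4 34.6] 73.1
165 225.0 326 [ 37.8 -38.2] [37.8 34.2] 72.4
177 226.0 326 [ 29.  -37.9] [29.  34.6] 72.5
189 226.0 325 [ 20.  -38.4] [20.  34.3] 72.69999999999999
201 227.0 325 [ 10.8 -38.1] [10.8 34.7] 72.80000000000001
213 228.0 324 [  1.4 -37.8] [ 1.4 34.4] 72.19999999999999
225 228.0 324 [ -8.3 -38.2] [-8.3 34.8] 73.0
237 229.0 323 [-18.2 -37.9] [-18.2  34.5] 72.4
249 229.0 322 [-28.3 -38.4] [-28.3  34.2] 72.6
mid y, slope deg -1.8500000000000014 0.01413269416404954 [ 2.46662045e-04 -1.83371387e+00]
top 224 44 [116.1 -34.9 101.8]
top 226 44 [116.1 -33.6 101.8]
top 322 44 [116.2  28.1 101.9]
top 326 44 [116.2  30.7 101.9]
```

Call:
step_arm([
  [[0, -1, 0], 0],
  [[0, -1.8, 3], 0],
  [[0, -1.8, 10], 0],
  [[0, -1.8, 18], 0],
  [[0, -1.8, 26], 0],
  [[0, -1.8, 32], 0],
  [[0, -1.8, 36], 0],
  [[0, -1.8, 37], 0],
  [[0, -1.8, 37], 0],
])

```text
time: 9.55
tool_pos: [467.5, 311.9, 73.2]
tcp_rot: [-180.0, 0.0, 76.0]
ft_force: [-0.3, -0.2, -0.8]
finger_gap: 26.3
grip_force: 59.0
```

Call:
step_arm([
  [[0, 0, 1], 0],
  [[0, 0, 2], 0],
  [[0, 0, 3], 0],
  [[0, 0, 4], 0],
  [[0, 0, 4], 0],
])

```text
time: 10.05
tool_pos: [468.2, 312.4, 70.3]
tcp_rot: [179.9, -0.1, 76.0]
ft_force: [-1.1, 0.0, 5.0]
finger_gap: 26.0
grip_force: 59.7
```

Call:
step_arm([
  [[0, 0, 1], 0],
  [[0, 0, 2], 0],
  [[0, 0, 3], 0],
  [[0, 0, 3], 0],
])

```text
time: 10.45
tool_pos: [468.5, 312.7, 67.9]
tcp_rot: [179.9, -0.1, 76.0]
ft_force: [-2.2, 0.8, 7.9]
finger_gap: 25.9
grip_force: 60.2
```

Call:
step_arm([
  [[0, 0, 1], 0],
  [[0, 0, 2], 0],
  [[0, 0, 3], 0],
  [[0, 0, 3], 0],
])

```text
time: 10.85
tool_pos: [468.7, 313.0, 65.2]
tcp_rot: [179.9, -0.1, 76.0]
ft_force: [-0.8, 1.1, 10.1]
finger_gap: 26.0
grip_force: 60.3
```

Call:
step_arm([
  [[0, 0, 1], 0],
  [[0, 0, 2], 0],
  [[0, 0, 3], 0],
  [[0, 0, 3], 0],
])

```text
time: 11.25
tool_pos: [468.5, 313.0, 61.9]
tcp_rot: [179.9, -0.1, 76.0]
ft_force: [-2.0, 1.3, 8.4]
finger_gap: 26.2
grip_force: 60.1
```

Call:
step_arm([
  [[0, 0, 1], 0],
  [[0, 0, 2], 0],
  [[0, 0, 3], 0],
  [[0, 0, 3], 0],
])

```text
time: 11.65
tool_pos: [468.1, 312.7, 58.1]
tcp_rot: [179.9, -0.1, 76.0]
ft_force: [0.5, 2.8, 2.6]
finger_gap: 25.8
grip_force: 59.6
```

Call:
step_arm([
  [[0, 0, 1], 0],
  [[0, 0, 2], 0],
  [[0, 0, 2], 0],
])

```text
time: 11.95
tool_pos: [467.4, 311.7, 54.6]
tcp_rot: [-180.0, 0.0, 76.0]
ft_force: [2.4, 2.1, -2.7]
finger_gap: 25.8
grip_force: 59.0
```

Call:
step_arm([
  [[0, 0, 0.5], 0],
  [[0, 0, 1], 0],
  [[0, 0, 1], 0],
])

```text
time: 12.25
tool_pos: [467.2, 311.5, 53.7]
tcp_rot: [-180.0, 0.0, 76.0]
ft_force: [1.3, 0.2, -3.9]
finger_gap: 26.1
grip_force: 59.2
```

Call:
step_arm([
  [[0, 0, 0.5], 0],
  [[0, 0, 1], 0],
  [[0, 0, 1], 0],
])

```text
time: 12.55
tool_pos: [467.3, 311.6, 53.0]
tcp_rot: [-180.0, 0.0, 76.0]
ft_force: [1.0, -1.6, -4.2]
finger_gap: 26.2
grip_force: 59.2
```

Call:
step_arm([
  [[0, 0, 0.5], 0],
  [[0, 0, 1], 0],
  [[0, 0, 1], 0],
])

```text
time: 12.85
tool_pos: [467.6, 311.7, 52.7]
tcp_rot: [180.0, 0.0, 76.0]
ft_force: [-1.4, -5.3, 4.2]
finger_gap: 26.1
grip_force: 59.9
```

Call:
step_arm([
  [[0, 0, 0.5], 0],
  [[0, 0, 1], 0],
  [[0, 0, 1], 0],
])

```text
time: 13.15
tool_pos: [467.6, 311.7, 52.6]
tcp_rot: [180.0, 0.0, 76.0]
ft_force: [-5.8, -7.3, 12.4]
finger_gap: 25.9
grip_force: 61.0
```

It has reached the hard stop, with the axis at about 52. I'll ease off and release so the bar settles, then check it.

Call:
step_arm([
  [[0, 0, -0.5], 0],
  [[0, 0, -0.5], 0],
  [[0, 0, -0.5], 0],
])

```text
time: 13.45
tool_pos: [467.6, 311.7, 52.6]
tcp_rot: [180.0, 0.0, 76.0]
ft_force: [-3.7, -5.8, 8.6]
finger_gap: 26.2
grip_force: 60.3
```

Call:
step_arm([
  [[0, 0, 0], 0],
  [[0, 0, 0], 0],
  [[0, 0, 0], 0],
  [[0, 0, 0], 0],
  [[0, 0, 0], 0],
], fingers=0.5)

```text
time: 13.95
tool_pos: [467.5, 312.0, 51.8]
tcp_rot: [-180.0, -0.0, 76.0]
ft_force: [0.1, 0.5, 0.2]
finger_gap: 42.7
grip_force: 0.0
```

Run:
```python
from h import *
s=r.sense(); print(s["tool_pos"],s["ft_force"],s["wrist_torque"],s["finger_gap"])
w=snapshot("wrist");sd=snapshot("side");cv2.imwrite("pics/w5.png",w);cv2.imwrite("pics/s5.png",sd)
a=cv2.resize(w[0:300,140:420],None,fx=1.6,fy=1.6)
b=cv2.resize(sd[130:190,205:255],(350,420),interpolation=2); z=np.zeros((480,350,3),np.uint8); z[:420]=b
cv2.imwrite("pics/c5.png",np.hstack([a,z]))
c=get_calibration("wrist"); g=cv2.GaussianBlur(cv2.cvtColor(w,6),(3,3),0).astype(int)
for v in range(50,240,30):
    d=np.abs(np.diff(g[v])); l=232+np.argmax(d[232:255])+1; q=304+np.argmax(d[304:324])+1; print(v,l,q,rel(onz(c,(l+q)/2,v,52),s))
```

```text
[467.50296319 312.04460642  51.76358834] [0.12671623 0.46708044 0.22129465] [ 0.02221908 -0.05866241  0.01237383] 42.69029719045799
50 233 319 [99.3 -0.7 -0.2]
80 242 317 [89.1  0.6 -0.2]
110 243 323 [78.3  1.9 -0.2]
140 244 314 [67.   0.4 -0.2]
170 245 313 [55.   0.4 -0.2]
200 240 307 [42.2 -1.9 -0.2]
230 247 311 [28.7  0.4 -0.2]
```

View pics/c5.png

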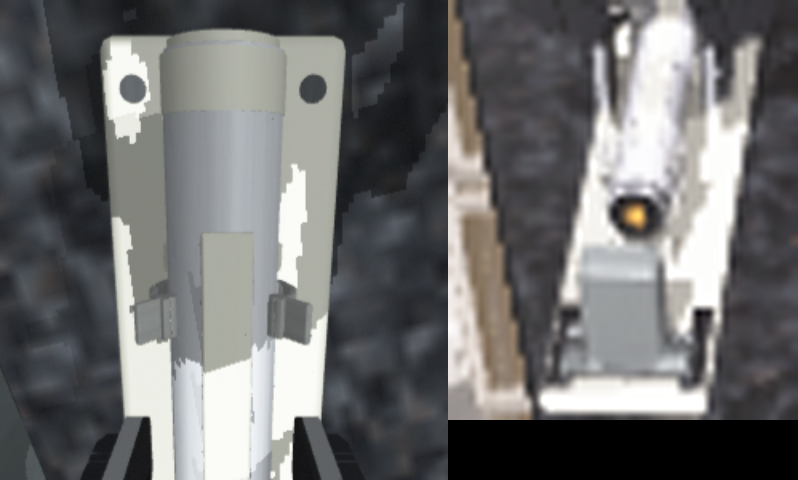

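The bar sits centred in the clips, and the far clip's jaws show on both sides of it. In the side view the brass contact is at about (231.7,160.7), and the block's front top edge runs from about (225.3,165.3) to (234.6,165.7). From these I can estimate the gap.

Call:
step_arm([
  [[0, 0, 0], 0],
  [[0, 0, 0], 0],
  [[0, 0, 0], 0],
  [[0, 0, 0], 0],
  [[0, 0, 0], 0],
  [[0, 0, 0], 0],
], fingers=0, squeeze=60)

```text
time: 14.65
tool_pos: [467.6, 312.0, 52.0]
tcp_rot: [180.0, -0.0, 76.0]
ft_force: [-0.3, -1.3, 2.8]
finger_gap: 25.9
grip_force: 58.9
```

Run:
```python
from h import *
c=get_calibration("side"); O=np.array([466.3,298.8]); d=np.array([np.cos(np.radians(-104)),np.sin(np.radians(-104))]); n=np.array([-d[1],d[0]])
for nm,u,v,z in(("disc",231.7,160.7,52),("blkL",225.3,165.3,70),("blkR",234.6,165.7,70),("plate far L",228.5,134,10),("near L",219.0,187.5,10),("near R",242,188.8,10)):
    p=onz(c,u,v,z)[:2]-O; print(nm,p@d,p@n)
im=cv2.imread("pics/s0.png") if 0 else cv2.imread("pics/s5.png")
for u in (227,229,231,233): print(u,im[158:182,u].mean(axis=1).astype(int))
s=r.sense(); print(s["ft_force"],s["finger_gap"],s["tool_pos"])
```

```text
disc 89.56854020362962 0.889092443566944
blkL 138.66484040085209 -12.406888043556421
blkR 139.48008559127143 16.049371533425525
plate far L -125.66799421840597 -35.611483783766225
near L 172.6947239642568 -31.76898451048563
near R 176.02060303449866 39.33223912519288
227 [228 209 226 241 242 242 237 198 186 195 208 195 157 157 156 157 157 156
 154 155 154 153 153 151]
229 [ 49  50  52  52  58 183 251 202 185 192 206 199 157 157 157 156 155 155
 155 155 154 153 152 153]
231 [ 47  98 174 160  70  68 142 196 183 191 209 214 157 156 157 156 155 154
 155 156 155 152 152 153]
233 [ 55  47  54  69  49  71 129 168 182 188 208 219 152 156 156 155 155 155
 154 155 154 152 153 156]
[-0.31835834 -1.33082027  2.82589467] 25.91317780904325 [467.61966416 311.96152135  51.99108253]
```

Call:
step_arm([
  [[-1, 0, 0], 0],
  [[-2, 0, 0], 0],
  [[-3, 0, 0], 0],
  [[-4, 0, 0], 0],
  [[-5, 0, 0], 0],
  [[-5, 0, 0], 0],
])

```text
time: 15.25
tool_pos: [466.8, 308.6, 52.1]
tcp_rot: [179.9, -0.2, 76.0]
ft_force: [2.6, 8.0, -1.6]
finger_gap: 26.2
grip_force: 59.2
```

```bash
cat > st.py <<'E'
from h import *
s=r.sense(); d=np.array([np.cos(np.radians(-104)),np.sin(np.radians(-104))])
p=s["tool_pos"][:2]-[467.6,311.96]; f=s["ft_force"]
print("travel",p@d,"cross",p@[-d[1],d[0]],"z",s["tool_pos"][2],"F along",-f[:2]@d,"cross",f[:2]@[-d[1],d[0]],"z",f[2],"T",s["wrist_torque"],"gap",s["finger_gap"],s["time"])
E
python3 st.py
```

```text
travel 3.431628559674024 cross 0.027581848555140533 z 52.08765563925073 F along 8.426755502783484 cross 0.6019448433682024 z -1.6470218071093417 T [ 1.16382626 -0.27256316 -0.02950817] gap 26.170578655158387 15.25
```

Call:
step_arm([
  [[-1, 0, 0], 0],
  [[-2, 0, 0], 0],
  [[-3, 0, 0], 0],
  [[-4, 0, 0], 0],
  [[-5, 0, 0], 0],
  [[-6, 0, 0], 0],
  [[-7, 0, 0], 0],
  [[-8, 0, 0], 0],
  [[-9, 0, 0], 0],
  [[-10, 0, 0], 0],
  [[-10, 0, 0], 0],
])

```text
time: 16.35
tool_pos: [464.4, 298.9, 52.1]
tcp_rot: [179.9, -0.2, 76.0]
ft_force: [1.8, 7.2, -0.3]
finger_gap: 26.2
grip_force: 59.2
```

```bash
python3 st.py
```

```text
travel 13.441011327476122 cross 0.01600044418202174 z 52.08762082293408 F along 7.380694013455423 cross -0.02690418146043219 z -0.3131435336652766 T [ 1.19710972 -0.25091763 -0.00673426] gap 26.20948160669179 16.35
```

Friction is steady at 7–8 N. The gap is 40 mm or more, so I'll slide another 12 mm and look.

Call:
step_arm([
  [[-1, 0, 0], 0],
  [[-2, 0, 0], 0],
  [[-3, 0, 0], 0],
  [[-4, 0, 0], 0],
  [[-5, 0, 0], 0],
  [[-6, 0, 0], 0],
  [[-7, 0, 0], 0],
  [[-8, 0, 0], 0],
  [[-9, 0, 0], 0],
  [[-10, 0, 0], 0],
  [[-11, 0, 0], 0],
  [[-12, 0, 0], 0],
])

```text
time: 17.55
tool_pos: [461.5, 287.5, 52.1]
tcp_rot: [179.9, -0.2, 76.0]
ft_force: [2.8, 9.1, -0.5]
finger_gap: 26.1
grip_force: 59.2
```

```bash
python3 st.py
python3 - <<'E'
from h import *
sd=snapshot("side"); cv2.imwrite("pics/s6.png",sd); t=snapshot("top")
b=cv2.resize(sd[140:180,210:250],(560,560),interpolation=2)
t=cv2.resize(t[190:250,170:240],(240,206),interpolation=2); z=np.zeros((560,240,3),np.uint8); z[:206]=t
cv2.imwrite("pics/c6.png",np.hstack([b,z]))
E
```

```text
travel 25.243979310359496 cross 0.03419606046137621 z 52.122877795958644 F along 9.483744690595701 cross 0.56253077120085 z -0.47786477411136796 T [ 1.4756723  -0.33066903 -0.02608531] gap 26.08971914157184 17.55
```

View pics/c6.png

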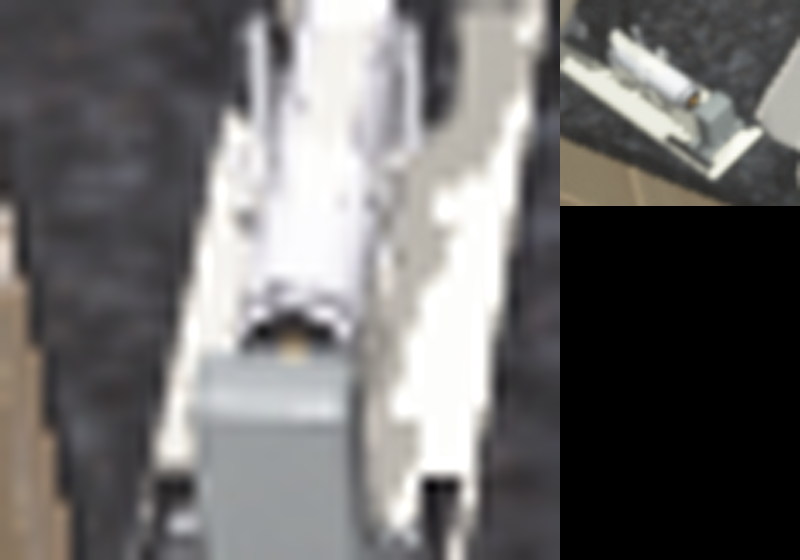

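The black end with its brass disc (293,345) is still visible above the block's top edge (row 352), and the top view shows a small gap. I estimate about 20 mm to the face, so I'll slide 7 mm more and then feel forward 1 mm at a time.

Call:
step_arm([
  [[-1, 0, 0], 0],
  [[-2, 0, 0], 0],
  [[-3, 0, 0], 0],
  [[-4, 0, 0], 0],
  [[-5, 0, 0], 0],
  [[-6, 0, 0], 0],
  [[-7, 0, 0], 0],
  [[-7, 0, 0], 0],
])

```text
time: 18.45
tool_pos: [459.8, 280.4, 52.1]
tcp_rot: [179.9, -0.2, 76.0]
ft_force: [1.8, 6.8, -0.8]
finger_gap: 26.0
grip_force: 59.2
```

```bash
python3 st.py
```

```text
travel 32.48230520223367 cross 0.03782932124297823 z 52.096329220615324 F along 7.04866809276006 cross 0.05832760731161499 z -0.7911644360452498 T [ 1.19608016 -0.25820229  0.00684918] gap 25.98192532794649 18.45
```

Call:
step_arm([
  [[-0.5, 0, 0], 0],
  [[-1, 0, 0], 0],
  [[-1.5, 0, 0], 0],
  [[-1.5, 0, 0], 0],
  [[-1.5, 0, 0], 0],
])

```text
time: 18.95
tool_pos: [459.4, 279.1, 52.1]
tcp_rot: [179.9, -0.2, 76.0]
ft_force: [1.8, 7.2, -1.2]
finger_gap: 26.0
grip_force: 59.2
```

```bash
python3 st.py
```

```text
travel 33.87373090212846 cross 0.026086455907648673 z 52.08372415504282 F along 7.432217129976005 cross 0.02087437491413559 z -1.2482699388459704 T [ 1.25924077 -0.31028457 -0.02053115] gap 25.956592163903057 18.95
```

Call:
step_arm([
  [[-0.5, 0, 0], 0],
  [[-1, 0, 0], 0],
  [[-1.5, 0, 0], 0],
  [[-1.5, 0, 0], 0],
  [[-1.5, 0, 0], 0],
])

```text
time: 19.45
tool_pos: [459.1, 277.6, 52.1]
tcp_rot: [179.9, -0.2, 76.0]
ft_force: [1.5, 7.9, -0.4]
finger_gap: 25.9
grip_force: 59.2
```

```bash
python3 st.py
```

```text
travel 35.363860899579954 cross 0.04220784261541372 z 52.10268048374614 F along 8.061743701749638 cross -0.43316749784959047 z -0.44538933603059283 T [ 1.35123763 -0.33982801 -0.04570383] gap 25.893590294180928 19.45
```

Call:
step_arm([
  [[-0.5, 0, 0], 0],
  [[-1, 0, 0], 0],
  [[-1, 0, 0], 0],
  [[-1, 0, 0], 0],
])

```text
time: 19.85
tool_pos: [458.8, 276.6, 52.1]
tcp_rot: [180.0, -0.2, 76.0]
ft_force: [2.2, 8.3, -0.8]
finger_gap: 25.8
grip_force: 59.2
```

```bash
python3 st.py
```

```text
travel 36.3893643510189 cross 0.018194545073283427 z 52.06188058825954 F along 8.601636569652381 cross 0.09815484778573087 z -0.8465212698040727 T [ 1.2585868  -0.31214759 -0.05881501] gap 25.798620059674388 19.85
```

Call:
step_arm([
  [[-0.5, 0, 0], 0],
  [[-1, 0, 0], 0],
  [[-1, 0, 0], 0],
  [[-1, 0, 0], 0],
])

```text
time: 20.25
tool_pos: [458.6, 275.8, 52.1]
tcp_rot: [179.9, -0.2, 76.0]
ft_force: [0.3, 8.6, -2.1]
finger_gap: 26.1
grip_force: 59.2
```

```bash
python3 st.py
```

```text
travel 37.28419911486581 cross 0.05604327256448687 z 52.12090958385656 F along 8.442508341965784 cross -1.7657010602623815 z -2.1303358408619486 T [ 1.29511836 -0.35978943 -0.04133872] gap 26.138151696228356 20.25
```

Call:
step_arm([
  [[-0.5, 0, 0], 0],
  [[-1, 0, 0], 0],
  [[-1, 0, 0], 0],
  [[-1, 0, 0], 0],
])

```text
time: 20.65
tool_pos: [458.4, 274.8, 52.1]
tcp_rot: [179.9, -0.2, 76.0]
ft_force: [2.3, 8.8, -1.3]
finger_gap: 26.0
grip_force: 59.2
```

```bash
python3 st.py
```

```text
travel 38.250203018679166 cross 0.023404921137609114 z 52.09271361562177 F along 9.112631048056057 cross 0.10018260269499207 z -1.2569783058175037 T [ 1.40638291 -0.30509073 -0.01395804] gap 26.035653970689253 20.65
```

Call:
step_arm([
  [[-0.5, 0, 0], 0],
  [[-1, 0, 0], 0],
  [[-1, 0, 0], 0],
  [[-1, 0, 0], 0],
])

```text
time: 21.05
tool_pos: [458.1, 273.9, 52.1]
tcp_rot: [179.9, -0.2, 76.0]
ft_force: [2.5, 8.8, -1.8]
finger_gap: 26.2
grip_force: 59.2
```

```bash
python3 st.py
```

```text
travel 39.222459116392834 cross 0.01921909401611414 z 52.103822724344354 F along 9.119233276049133 cross 0.26840695734955744 z -1.7793166835230916 T [ 1.40961187 -0.30106634 -0.06719837] gap 26.237962726490874 21.05
```

Call:
step_arm([
  [[-0.5, 0, 0], 0],
  [[-1, 0, 0], 0],
  [[-1, 0, 0], 0],
  [[-1, 0, 0], 0],
])

```text
time: 21.45
tool_pos: [457.9, 273.0, 52.1]
tcp_rot: [179.9, -0.2, 76.0]
ft_force: [1.5, 9.1, -2.3]
finger_gap: 25.5
grip_force: 59.2
```

```bash
python3 st.py
```

```text
travel 40.18369673727299 cross 0.04531052711510354 z 52.13779322977799 F along 9.226619429197726 cross -0.704419962199281 z -2.299023656119651 T [ 1.3900876  -0.37686652  0.01988807] gap 25.520111287711895 21.45
```

Call:
step_arm([
  [[-0.5, 0, 0], 0],
  [[-1, 0, 0], 0],
  [[-1, 0, 0], 0],
  [[-1, 0, 0], 0],
])

```text
time: 21.85
tool_pos: [457.7, 272.0, 52.1]
tcp_rot: [179.9, -0.2, 76.0]
ft_force: [2.0, 9.0, -1.7]
finger_gap: 26.0
grip_force: 59.2
```

```bash
python3 st.py
```

```text
travel 41.18804320857344 cross 0.03388539646257745 z 52.12726886452347 F along 9.186981030230069 cross -0.23158444384048754 z -1.7022425642430432 T [ 1.41954433 -0.35547411 -0.03182537] gap 26.00761659895985 21.85
```

Call:
step_arm([
  [[-0.5, 0, 0], 0],
  [[-1, 0, 0], 0],
  [[-1, 0, 0], 0],
  [[-1, 0, 0], 0],
])

```text
time: 22.25
tool_pos: [457.4, 271.0, 52.1]
tcp_rot: [179.9, -0.2, 76.0]
ft_force: [1.6, 9.9, -1.7]
finger_gap: 25.9
grip_force: 59.2
```

```bash
python3 st.py
```

```text
travel 42.16347389682774 cross 0.035600366629378405 z 52.1002436831252 F along 10.00193461265679 cross -0.8253068286042422 z -1.711426325260144 T [ 1.40222322 -0.30026249 -0.00574348] gap 25.94865176641501 22.25
```

Call:
step_arm([
  [[-0.5, 0, 0], 0],
  [[-1, 0, 0], 0],
  [[-1, 0, 0], 0],
  [[-1, 0, 0], 0],
])

```text
time: 22.65
tool_pos: [457.2, 270.1, 52.1]
tcp_rot: [179.9, -0.2, 76.0]
ft_force: [2.3, 10.7, -2.6]
finger_gap: 26.3
grip_force: 59.2
```

```bash
python3 st.py
```

```text
travel 43.09598771249974 cross 0.03738174910460171 z 52.116239000980194 F along 10.92421162908326 cross -0.3265641951513461 z -2.631351585963868 T [ 1.56176223 -0.32729247  0.00614804] gap 26.276292574190016 22.65
```

Call:
step_arm([
  [[-0.5, 0, 0], 0],
  [[-0.7, 0, 0], 0],
  [[-0.7, 0, 0], 0],
  [[-0.7, 0, 0], 0],
])

```text
time: 23.05
tool_pos: [457.2, 270.1, 52.1]
tcp_rot: [179.9, -0.3, 76.0]
ft_force: [3.3, 13.9, -4.3]
finger_gap: 26.1
grip_force: 59.2
```

```bash
python3 st.py
```

```text
travel 43.15040336380108 cross 0.011467963576487227 z 52.103874387165206 F along 14.24829480868308 cross -0.15543840487846056 z -4.306167691197028 T [ 2.10688977 -0.57586059 -0.06351215] gap 26.082210629472527 23.05
```

Movement stopped dead (0.05 mm for a 0.7 mm command) while the force rose about 5 N, so the bar is against the block face. I'll ease off, release and lift.

Call:
step_arm([
  [[0.5, 0, 0], 0],
  [[0.5, 0, 0], 0],
])

```text
time: 23.25
tool_pos: [457.2, 270.1, 52.1]
tcp_rot: [179.9, -0.2, 76.0]
ft_force: [2.9, 10.5, -4.3]
finger_gap: 26.0
grip_force: 59.3
```

```bash
python3 st.py
```

```text
travel 43.10177227446658 cross 0.04301805687529442 z 52.10896879402921 F along 10.871629252899014 cross 0.26075650431371356 z -4.259059692613759 T [ 1.67526479 -0.40360868 -0.07923358] gap 25.9901669941332 23.25
```

Call:
step_arm([
  [[0, 0, 0], 0],
  [[0, 0, 0], 0],
  [[0, 0, 0], 0],
  [[0, 0, 0], 0],
  [[0, 0, 0], 0],
  [[0, 0, 0], 0],
], fingers=0.6)

```text
time: 23.85
tool_pos: [456.6, 268.0, 51.8]
tcp_rot: [-180.0, 0.0, 76.0]
ft_force: [0.1, 0.0, 1.1]
finger_gap: 51.1
grip_force: 0.0
```

Call:
step_arm([
  [[0, 0, -2], 0],
  [[0, 0, -6], 0],
  [[0, 0, -14], 0],
  [[0, 0, -28], 0],
  [[0, 0, -45], 0],
  [[0, 0, -65], 0],
  [[0, 0, -80], 0],
  [[0, 0, -90], 0],
  [[0, 0, -90], 0],
  [[0, 0, -90], 0],
])

```text
time: 24.85
tool_pos: [456.5, 268.0, 141.6]
tcp_rot: [-180.0, 0.0, 76.0]
ft_force: [0.1, -0.6, -0.3]
finger_gap: 51.5
grip_force: 0.0
```

```bash
python3 st.py
python3 - <<'E'
from h import *
s=r.sense(); w=snapshot("wrist");sd=snapshot("side");cv2.imwrite("pics/w7.png",w);cv2.imwrite("pics/s7.png",sd)
c=get_calibration("wrist"); g=cv2.GaussianBlur(cv2.cvtColor(w,6),(3,3),0).astype(int)
# tail edge column and the plate's far edge, rows of strong gradient
for u in (270,278,286): 
    d=np.diff(g[:150,u]); k=np.argsort(-np.abs(d))[:4]; print(u,[(int(i),int(d[i]),rel(onz(c,u,i+1,52),s)[0]) for i in sorted(k)])
for v in range(40,240,25):
    d=np.abs(np.diff(g[v])); k=np.argsort(-d)[:6]; print(v,sorted(k))
a=cv2.imread("pics/s5.png").astype(int)[164:190,218:246]; print("block shift diff",np.abs(a-sd[164:190,218:246].astype(int)).mean(axis=(1,2)).round().astype(int))
E
```

```text
travel 45.32621273728563 cross -0.18211673805574297 z 141.593308800134 F along -0.598537830338922 cross 0.27745012697481014 z -0.3426538425147117 T [ 0.00138974 -0.00608155 -0.01442786] gap 51.46525477812364 24.85
270 [(48, 10, np.float64(111.0)), (49, 22, np.float64(110.4)), (50, 10, np.float64(109.9)), (55, 13, np.float64(107.1))]
278 [(48, 19, np.float64(111.0)), (49, 32, np.float64(110.4)), (50, 12, np.float64(109.9)), (123, 10, np.float64(66.7))]
286 [(49, 30, np.float64(110.4)), (50, 28, np.float64(109.9)), (120, -14, np.float64(68.6)), (123, 14, np.float64(66.7))]
40 [np.int64(228), np.int64(229), np.int64(240), np.int64(309), np.int64(328), np.int64(329)]
65 [np.int64(229), np.int64(230), np.int64(254), np.int64(303), np.int64(327), np.int64(328)]
90 [np.int64(230), np.int64(231), np.int64(244), np.int64(296), np.int64(326), np.int64(327)]
115 [np.int64(168), np.int64(231), np.int64(232), np.int64(257), np.int64(325), np.int64(326)]
140 [np.int64(232), np.int64(233), np.int64(257), np.int64(302), np.int64(324), np.int64(325)]
165 [np.int64(233), np.int64(234), np.int64(301), np.int64(322), np.int64(323), np.int64(324)]
190 [np.int64(234), np.int64(235), np.int64(258), np.int64(321), np.int64(322), np.int64(323)]
215 [np.int64(235), np.int64(236), np.int64(300), np.int64(320), np.int64(321), np.int64(322)]
block shift diff [21 13  9  8  7  6  1  1  1  1  1  1  2  2  2  1  1  1  1  1  1  1  0  0
  0  1]
```

Run:
```python
from h import *
c=get_calibration("wrist"); s=r.sense(); R=s["tool_pos"]
# express camera pose relative to tool to reuse for w5 (same orientation)
c5=dict(c); c5["eye"]=c["eye"]+(np.array([467.503,312.045,51.764])-R)
d=np.array([np.cos(np.radians(-104)),np.sin(np.radians(-104))])
for nm,cc,us in(("w5",c5,(272,278,284)),("w7",c,(272,278,284))):
    g=cv2.GaussianBlur(cv2.cvtColor(cv2.imread(f"pics/{nm}.png"),6),(3,3),0).astype(int)
    for u in us:
        D=np.diff(g[5:70,u]); v=5+np.argmax(D)+1; print(nm,"rim",u,v,(onz(cc,u,v,66)[:2]-[466.3,298.8])@d)
    for u in (225,230,235,318,325):
        D=np.diff(g[5:70,u]); v=5+np.argmax(D)+1; print(nm,"plate?",u,v,D.max(),(onz(cc,u,v,10)[:2]-[466.3,298.8])@d)
```

```text
w5 rim 272 18 -119.82160749678656
w5 rim 278 18 -119.82156735205959
w5 rim 284 18 -119.82152720975346
w5 plate? 225 64 55 -111.7173156833911
w5 plate? 230 22 45 -129.78880403283952
w5 plate? 235 22 44 -129.78879619253337
w5 plate? 318 23 47 -129.37364920798674
w5 plate? 325 23 43 -129.37365289006183
w7 rim 272 50 -76.3552138610024
w7 rim 278 50 -76.35564093232408
w7 rim 284 50 -76.35606797717234
w7 plate? 225 25 2 -99.70569772041014
w7 plate? 230 6 0 -111.48826192779424
w7 plate? 235 6 12 -111.48800402378748
w7 plate? 318 7 57 -110.87325712606359
w7 plate? 325 13 1 -107.18854351659678
```

The bar moved 43.5 mm with no slip. Its contact end is at x ≈ 133.6 mm, which fits the block face, and the block looks unmoved. Handing in.

```bash
python3 -c "
from bench import r
print(r.hand_in())"
```

```text
the job is handed in; nothing more can be done
None
```

The bar is snapped into both clips and was slid along until it stopped on the end block's face (contact end about 134 mm along the cradle). The pin should therefore be fully in, though I couldn't measure it directly; the block looks unmoved, the bar is released, and the job is handed in with no verdict returned.

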